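# Pack a sharpening plate into its carton

## Task

Pack the red sharpening plate: slide it straight up out of its slot in the wooden draining rack and lower it, without dropping it, on its long edge between the grey ribs inside the cardboard carton, and let it go. Then close the carton: fold the short plain flap fully down first, and after it the long flap with the blue strip. Leave the white and the black plate in the rack.

Things in the scene. Friction and masses are not known exactly. Their poses are not given: they have to be found in the camera images.
- red_plate: Brick-red sharpening plate with a thin bright band near each end, 150 long x 8 thick x 75 high (mm), 0.17 to 0.35 kg, standing on a long edge in one of the three rack slots. Origin: centre of its lower long edge (underside). x along its length, y through its thickness, z up to its upper long edge. Turning it end for end makes no difference.
- red_plate_top (a point): Middle of the red plate's upper long edge, 75 mm above its origin. In the rack the upper 40 mm of the plate stand out above the rails, and between the rails, over the middle 110 mm of its length, both faces are free down to the rack's base.
- white_plate: White plate of the same size in another slot of the rack; must stay there. Same origin and axes.
- black_plate: Black plate of the same size in another slot of the rack; must stay there. Same origin and axes.
- rack: Wooden draining rack, fixed to the bench, 190 x 190 mm. Origin: centre of its underside. Base 10 mm thick (plates stand on it); two slotted rails, 45 mm high above the bench, run along y at x = -57 to -83 mm and x = +57 to +83 mm, with stop boards outside them up to 55 mm above the bench. Three slots, 12 mm wide and 35 mm deep, at y = -60, 0 and +60 mm; plates stand in them lengthwise along x.
- carton: Open cardboard carton, fixed to the bench, 190 long (x) x 110 wide (y) x 87 high (z) mm, walls and floor 3 mm. Origin: centre of its underside. Inside, along x, two grey ribs 170 long x 12 thick x 30 high (mm, above the floor) leave a 20 mm wide gap on the middle line (y = -10 to +10 mm), in which the plate stands on edge, its length along the carton's x, leaning a little when let go.
- cradle (a point): Centre of the gap between the grey ribs, on the carton's floor, 3 mm above the carton's origin: here the middle of the plate's lower edge belongs, give or take 30 mm along the gap.
- short_flap (a joint): Angle of the short plain flap on the carton's +y long side: 0 = folded flat over the carton, 1.57 = upright, above = leaning outward. Starts leaning outward. Light; stays wherever it is left.
- short_flap_edge (a point): Middle of the short flap's free edge. The flap is 186 long x 50 wide x 3 mm.
- short_flap_hinge (a point): Middle of the short flap's hinge line, on the carton's +y rim (carton y = +55 mm, z = 89 mm); hinge line along the carton's x.
- long_flap (a joint): Angle of the long flap (blue strip along its free edge) on the carton's -y long side: 0 = folded flat, 1.57 = upright, above = leaning outward. Starts leaning outward. Light; stays wherever it is left.
- long_flap_edge (a point): Middle of the long flap's free edge. The flap is 186 long x 75 wide x 3 mm.
- long_flap_hinge (a point): Middle of the long flap's hinge line, on the carton's -y rim (carton y = -55 mm, z = 93 mm); hinge line along the carton's x. Shut, it lies over the short flap.
Not all that is in view belongs to the job. Several things have the shape of the red_plate; the one meant has the colours described above. There is more than one size of the carton; the one meant has the size given above.

How it is judged:
On the way, in this order (a step that is already met when the one before it is completed fails the run):
1. the red plate has been drawn up clear of its slot, still upright and above the rack (z of red_plate in the frame of rack above 0.05 m and angle between red_plate's own z axis and vertical below 0.35 rad and x of red_plate in the frame of rack between -0.06 and 0.06 m and y of red_plate in the frame of rack between -0.11 and 0.11 m), for 0.05 s.
2. the red plate stands between the ribs in the carton, let go (z of red_plate in the frame of carton between -0.005 and 0.018 m and x of red_plate in the frame of carton between -0.03 and 0.03 m and y of red_plate in the frame of carton between -0.02 and 0.02 m and angle between red_plate's own z axis and vertical below 0.6 rad and contact force between the fingers and red_plate below 0.3 N), for 0.2 s.
3. the short flap is folded down while the long flap is still open (value of joint short_flap below 0.2 rad and value of joint long_flap above 0.5 rad), for 0.1 s.
At the end, for the whole second after the job is handed in: The red plate rests in the carton between the grey ribs (lower edge within 18 mm of the carton's underside, 30 mm of the middle along the gap, 20 mm across it, leaning less than 0.6 rad), both flaps are within 0.2 rad of flat, and the white and black plates are within 20 mm of where they stood (z of red_plate in the frame of carton between -0.005 and 0.018 m and x of red_plate in the frame of carton between -0.03 and 0.03 m and y of red_plate in the frame of carton between -0.02 and 0.02 m and angle between red_plate's own z axis and vertical below 0.6 rad and value of joint each of short_flap, long_flap below 0.2 rad and linear speed of red_plate below 0.02 m/s and distance of each of white_plate, black_plate from where it was at the start of the episode below 0.02 m); the robot touches nothing.
It fails at once if the red plate is dropped (falls loose faster than 0.7 m/s, as from 25 mm or more) (linear speed of red_plate above 0.7 m/s and contact force between the fingers and red_plate below 0.3 N).
It fails at once if the white or black plate is pulled or knocked out of its place by more than 30 mm (distance of any of white_plate, black_plate from where it was at the start of the episode above 0.03 m).
It also fails if it takes over 61 s, if anything falls off the work surface, if the arm or the gripper's body presses on something with over 40 N, if the wrist force passes 120 N, or if a joint passes its speed limit or range.

## Robot

A 6-joint arm with a two-finger parallel gripper is mounted at the origin on the work surface. World frame = base frame: x ahead of the robot, y to its left, z up, the work surface at z = 0. Lengths are in m, angles in rad, forces in N, time in s.
With the tool pointing down it reaches from about 0.3 to 0.825 m from the base axis. Payload 5.4 kg.
Tool frame: the origin (TCP) lies at the very end of the fingers, on their centre line; the grasp point (between the pads) lies 19 mm behind it; z points along the fingers, y is the line along which they close (so a half turn about z gives the same grasp; the last joint's range is limited). The gripper opens to 92 mm and grips with 3 to 60 N. Pads are 20 mm wide; open, the fingers measure 128 mm over their backs; the gripper's body (75 mm by 189 mm) begins 69 mm behind the grasp point.
Start: joints at [0.914, 0.158, 1.597, -0, 1.386, -0.21], TCP at [0.248, 0.519, 0.215] pointing down, gripper open.
Joint ranges: [-2.91, 2.91], [-0.94, 2.29], [0.18, 2.7], [-1.29, 4.43], [0.17, 2.64], [-3, 3]. Speed limits (rad/s): [2.57, 2.57, 3.14, 3.14, 3.14, 3.14].

## Interface

Orientations are given as a 3x3 rotation matrix whose columns are the frame's x, y, z axes.
In Python, from bench import robot, optics gives the robot as it stands. The module is installed in compiled form; this text tells all that it offers.
- The arm moves only by the tool arm_command, never from a script. Its argument "series" is a list of rows, each a list of 6 numbers: the shift along the tool's x, y, z as a fraction of full scale, then the turn, a rotation vector about the tool's x, y, z as a fraction of full scale. A call has 1 to 20 rows; each row is the pose to reach, as a shift and turn from the pose commanded when the call began, along the tool's axes at that moment; what a row does not reach only later rows make up. Full scale, the value 1, is 0.4 m for a shift and 45 degrees for a turn. A row lasts 1/10 s, in which the tool goes at most 50 mm and 8.59 degrees, less where a joint would pass 70% of its speed; a pose out of reach is approached as far as the arm can. A call with a number of a shift or a turn outside -1 to 1 is refused whole. A call with a gripper value outside its range is refused whole. "grip" is the opening, from 0 (shut) to 1 (fully open), set as the call begins (left out, the last holds). The fingers move at their own pace and stop on an object; "grip_force" is the grip in N (left out, the last holds). Time passes only in rows, so rows that repeat a pose let the fingers close. It gives the time, the measured TCP pose, the force, the opening and the grip force at its end, in the units of the state.
- robot.get_obs(): the state, without advancing time (a new reading comes with each control period).
- optics.capture(name): name is "scene" or "top" or "wrist"; returns the picture (384x512x3 uint8, red, green, blue); there is no depth.
- optics.camera_model(name): a dict with "intrinsics" (3x3 intrinsics, pixels), "k1" (the pictures are not rectified: a ray, as slopes to the right and down, at radius r is drawn at 1 + k1 r^2 times it, then the intrinsics apply), "xyz" and "attitude" of the camera in the world. Camera axes: x right, y down, z forward; pixel columns grow to the right and rows downward; lengths in m; the calibration is good to about 2 mm. A picture is of the moment at which its call begins: read the wrist's pose just before it. camera_model takes no time and is no camera call; for the wrist camera it gives the pose at the moment of the call.
- robot.hand_in(): hands the job in; it is judged then, once.
The state is a dict: "time_s": time; "qpos": joint angles; "qvel": joint speeds; "tau": joint torques, N m; "ee_pos": TCP position; "eef_rot": TCP orientation; "contact_force": force on the tool from outside, world axes, zero at the start; "wrist_torque": the same for the moment, N m; "gripper_width": finger opening in m; "finger_force": force on a finger pad.
Only numpy, scipy, OpenCV 4.12 (cv2) and the standard library are available. Lean on these libraries where they do the work, as an engineer would, in place of code of your own. Each camera call takes 0.05 s, during which the arm holds its last target. There are 200 camera calls.

## Working session

There is one attempt and no reset: what is moved stays moved. The work goes in short steps, Python scripts to look and compute and a tool call to move; the robot and the scene stay as the last step left them, time stands still between calls to the robot, and variables do not carry over. Pictures are saved under pics/ and viewed, at most 10 in all, crops included, and the job is handed in when it is done.

Besides the shell and the picture viewer there is one more tool, called after "Request:" as name(argument=value, ...) on one line, values as JSON. arm_command: Moves the arm, as the interface text tells. Shift numbers are shares of 0.4 m and turn numbers shares of 45 degrees, none past 1 either way. Its arguments: {"type":"object","properties":{"series":{"type":"array","items":{"type":"array","items":{"type":"number","minimum":-1,"maximum":1}}},"grip":{"type":"number"},"grip_force":{"type":"number"}},"required":["series"]}

```bash
mkdir -p pics
python3 - <<'E'
from bench import robot, optics
import cv2,numpy as np
np.set_printoptions(precision=4,suppress=True)
for n in("scene","top"):
    im=optics.capture(n); cv2.imwrite(f"pics/{n}0.png",cv2.resize(im[:,:,::-1],(800,600),interpolation=cv2.INTER_CUBIC)); cv2.imwrite(f"raw_{n}.png",im[:,:,::-1])
    print(n,optics.camera_model(n))
print(optics.camera_model("wrist")); o=robot.get_obs(); print(o)
E
```

```text
scene {'intrinsics': array([[376.9566,   0.    , 259.9939],
       [  0.    , 376.9566, 197.563 ],
       [  0.    ,   0.    ,   1.    ]]), 'k1': -0.04688951015778361, 'xyz': array([ 0.738 , -0.4254,  0.8678]), 'attitude': array([[ 0.7827,  0.5272, -0.3309],
       [ 0.6224, -0.6578,  0.4241],
       [ 0.006 , -0.5379, -0.843 ]])}
top {'intrinsics': array([[482.4839,   0.    , 257.467 ],
       [  0.    , 482.4839, 194.491 ],
       [  0.    ,   0.    ,   1.    ]]), 'k1': 0.005417199363101783, 'xyz': array([ 0.2567, -0.024 ,  1.2625]), 'attitude': array([[-0.0158, -0.9918,  0.1271],
       [-0.9999,  0.0162,  0.0027],
       [-0.0048, -0.127 , -0.9919]])}
{'intrinsics': array([[343.7175,   0.    , 251.2959],
       [  0.    , 343.7175, 187.3385],
       [  0.    ,   0.    ,   1.    ]]), 'k1': -0.09235849122750432, 'xyz': array([0.1737, 0.5551, 0.383 ]), 'attitude': array([[ 0.4325,  0.8618,  0.2652],
       [ 0.9016, -0.4128, -0.1289],
       [-0.0016,  0.2949, -0.9555]])}
{'time_s': 0.1, 'qpos': array([ 0.9139,  0.159 ,  1.5981,  0.    ,  1.3862, -0.2101]), 'qvel': array([ 0.0004, -0.0018, -0.0032, -0.0011, -0.0003,  0.0002]), 'tau': array([  0.001 , -38.6505, -32.2961,   0.0705,   0.0339,  -0.    ]), 'ee_pos': array([0.2481, 0.5181, 0.2137]), 'eef_rot': array([[-0.9018,  0.4321, -0.0011],
       [ 0.4321,  0.9018, -0.0013],
       [ 0.0004, -0.0017, -1.    ]]), 'contact_force': array([-0.9212,  0.4347,  0.1146]), 'wrist_torque': array([ 0.0422,  0.0584, -0.0599]), 'finger_force': 0.0, 'gripper_width': 0.09206335532723682}
```

View pics/scene0.png

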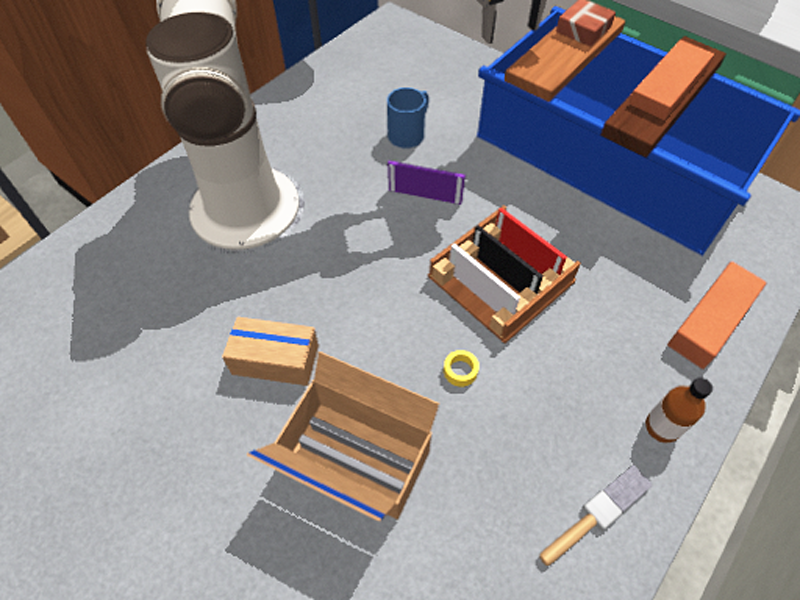

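View pics/top0.png

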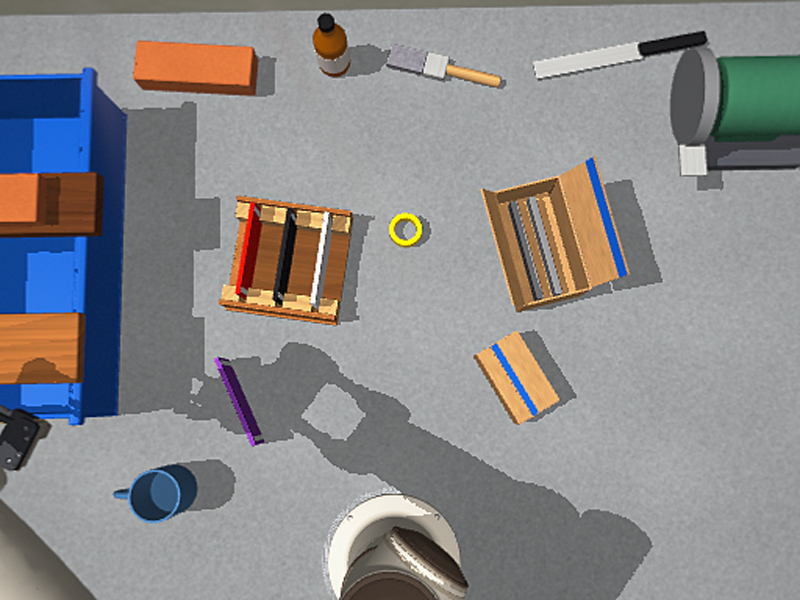

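The top view shows the rack at about (290,260), with the red, black and white plates at x = 248, 287 and 322. There are two candidates for the plate: red in the rack at (248,250), and purple loose on the bench at (238,400). The description calls for brick-red and in the rack, so it is the first. There are two cartons: the open one with ribs at (560,235), and a small closed one at (515,378). The open one fits the size given. I'll confirm both in one enlarged crop.

```bash
cat > h.py <<'E'
import cv2,numpy as np
from scipy.optimize import least_squares
from bench import robot,optics
np.set_printoptions(precision=4,suppress=True)
def proj(m,P):
    c=(np.atleast_2d(P)-m['xyz'])@m['attitude']; s=c[:,:2]/c[:,2:]; s=s*(1+m['k1']*(s**2).sum(1,keepdims=True))
    return s@m['intrinsics'][:2,:2].T+m['intrinsics'][:2,2]
def tri(obs): # [(model,px),...]
    return least_squares(lambda P:np.concatenate([(proj(m,P)[0]-p) for m,p in obs]),[.5,0,.05])
E
python3 - <<'E'
import cv2,numpy as np
from h import *
t=cv2.imread("raw_top.png");s=cv2.imread("raw_scene.png")
c=lambda im,x,y:cv2.resize(im[y:y+100,x:x+133],(400,300),interpolation=cv2.INTER_CUBIC)
cv2.imwrite("pics/m1.png",np.vstack([np.hstack([c(t,125,115),c(t,295,98)]),np.hstack([c(s,262,125),c(s,155,226)])]))
for im,n in((t,'top'),(s,'scene')):
    h=cv2.cvtColor(im,cv2.COLOR_BGR2HSV);m=((h[...,0]<5)|(h[...,0]>176))&(h[...,1]>190)&(h[...,2]>60)
    m[:110]=0 if n=='top' else m[:110]
    k,l,st,_=cv2.connectedComponentsWithStats(m.astype(np.uint8))
    for i in range(1,k):
        if st[i,4]>40: print(n,st[i],cv2.boxPoints(cv2.minAreaRect(np.argwhere(l==i)[:,::-1].astype(np.float32))).tolist())
E
```

```text
top [151 129  17  62 477] [[149.6238555908203, 189.08493041992188], [159.88343811035156, 128.80996704101562], [169.4364471435547, 130.43600463867188], [159.17686462402344, 190.71096801757812]]
scene [319 134  38  41 660] [[309.51763916015625, 145.6706085205078], [320.10113525390625, 132.6447296142578], [358.68939208984375, 163.99766540527344], [348.10589599609375, 177.02354431152344]]
```

View pics/m1.png

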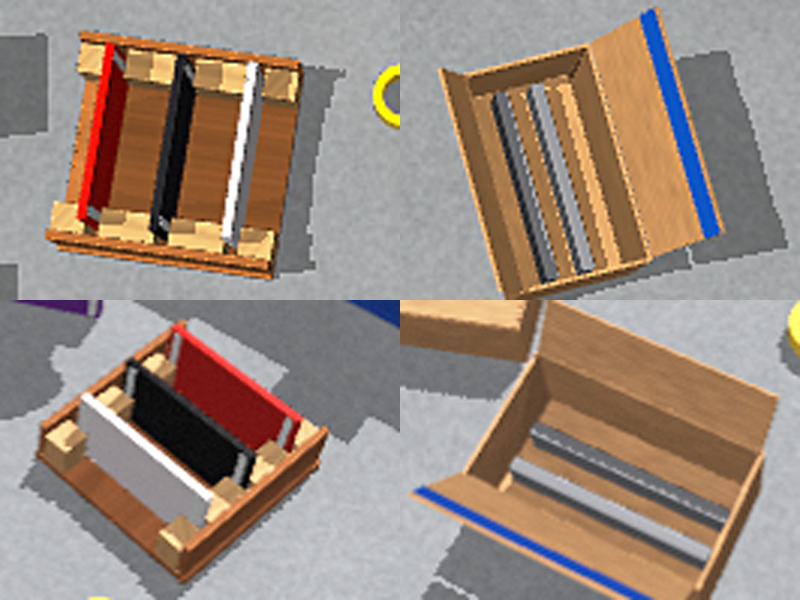

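The crops confirm it. The red plate with bright end bands is in the leftmost (+y) slot, and the open carton has two grey ribs, the plain flap on its +y side and the blue-strip flap on −y. Next I fit the poses from both views.

```bash
cat > fit.py <<'E'
from h import *
T=optics.camera_model("top");S=optics.camera_model("scene");k=400/133
def tp(x,y,o): return np.array([(x+.5)/k-.5+o[0],(y+.5)/k-.5+o[1]])
TR=lambda x,y:(T,tp(x,y,(125,115)));TC=lambda x,y:(T,tp(x-400,y,(295,98)))
SR=lambda x,y:(S,tp(x,y-300,(262,125)));SC=lambda x,y:(S,tp(x-400,y-300,(155,226)))
ends={'red':[(TR(84,219),SR(177,326)),(TR(112,45),SR(299,419))],'black':[(TR(157,234),SR(130,361)),(TR(184,58),SR(252,456))],'white':[(TR(229,243),SR(84,395)),(TR(252,63),SR(210,493))]}
for n,e in ends.items():
    a,b=[tri(q) for q in e]; A,B=a.x,b.x
    print(n,A,B,'mid',(A+B)/2,'len',np.linalg.norm(B-A),'yaw',np.degrees(np.arctan2(*(B-A)[1::-1])),'rms',a.cost,b.cost)
obs=[]
R=lambda x,y,z:(lambda p:(x,y,z))
h=.087
def L(a): return lambda s:(s*.093,-.055+.075*np.cos(a[1]),.093+.075*np.sin(a[1]))
C=[((-1,1),SC(540,355)),((1,1),SC(763,458)),((-1,-1),SC(467,473)),((1,-1),TC(588,47)),((1,1),TC(469,77)),((-1,-1),TC(648,261))]
Rb=[((-1,-1),TC(583,270)),((1,-1),TC(538,86)),((-1,1),TC(548,278)),((1,1),TC(502,95)),((-1,-1),SC(516,462)),((1,-1),SC(707,556))]
F=[('s',-1,SC(548,300)),('s',1,SC(777,398)),('s',1,TC(443,70)),('l',-1,SC(415,490)),('l',1,TC(656,9)),('l',-1,TC(722,234))]
def res(p):
    x,y,z,w,s,l=p;c,d=np.cos(w),np.sin(w)
    W=lambda q:np.array([x+c*q[0]-d*q[1],y+d*q[0]+c*q[1],z+q[2]])
    r=[proj(o[0],W((.095*i,.055*j,h)))[0]-o[1] for (i,j),o in C]
    r+=[proj(o[0],W((.085*i,.016*j,.033)))[0]-o[1] for (i,j),o in Rb]
    for f,i,o in F:
        q=(.093*i,.055-.05*np.cos(s),.089+.05*np.sin(s)) if f=='s' else (.093*i,-.055+.075*np.cos(l),.093+.075*np.sin(l))
        r.append(proj(o[0],W(q))[0]-o[1])
    return np.array(r).ravel()
f=least_squares(res,[.6,-.3,0,.2,2,2.2],loss='soft_l1')
print('carton x y z yaw s l',f.x,np.degrees(f.x[3]));print(res(f.x).reshape(-1,2).round(1).tolist())
E
python3 fit.py
```

```text
red [0.4297 0.2381 0.0852] [0.5742 0.2152 0.0864] mid [0.502  0.2266 0.0858] len 0.14628827224424068 yaw -8.977152811039637 rms 0.09384123763921791 0.10883974779797465
black [0.4175 0.1794 0.0802] [0.5626 0.1556 0.0856] mid [0.49   0.1675 0.0829] len 0.14714602878382088 yaw -9.332610455860562 rms 0.31240931204619077 0.04914670605998049
white [0.4089 0.12   0.082 ] [0.5562 0.0984 0.0895] mid [0.4825 0.1092 0.0857] len 0.14908437992848483 yaw -8.34526937999295 rms 0.34953879240874086 0.10608302114956626
carton x y z yaw s l [ 0.5059 -0.2434 -0.0046  0.2236  2.0265  2.1138] 12.809968745047632
[[0.1, -1.3], [1.3, -1.1], [-1.4, 0.9], [0.4, -0.4], [-2.4, -0.2], [0.7, 1.0], [1.6, 0.9], [-0.5, -0.2], [1.2, 1.2], [-0.3, -0.4], [-0.7, -0.2], [1.6, 0.5], [0.6, 0.0], [1.1, 1.5], [-0.1, -0.3], [-0.4, 0.5], [-0.2, 0.5], [-0.7, 0.8]]
```

```bash
cat > go.py <<'E'
import sys
from h import *
from scipy.spatial.transform import Rotation as Ro
# targets: x y z ydir_deg ; rows in fractions from present pose
o=robot.get_obs();R=o['eef_rot'];p=o['ee_pos']
def row(x,y,z,a):
    a=np.radians(a);Y=np.array([np.cos(a),np.sin(a),0]);Z=np.array([0,0,-1.]);G=np.c_[np.cross(Y,Z),Y,Z]
    return np.r_[R.T@(np.array([x,y,z])-p)/.4,Ro.from_matrix(R.T@G).as_rotvec()/np.radians(45)].round(4).tolist()
def car(u,v,z):
    w=.2236;return (.5059+np.cos(w)*u-np.sin(w)*v,-.2434+np.sin(w)*u+np.cos(w)*v,z,102.8)
def show():
    print('t',o['time_s'],'p',p,'ydir',np.degrees(np.arctan2(R[1,1],R[0,1])),'F',o['contact_force'],'w',o['gripper_width'],'ff',o['finger_force'])
if __name__=='__main__':
    show()
    for s in sys.argv[1:]: print(s,row(*eval(s)))
E
python3 go.py "(.502,.2266,.20,81)"
```

```text
t 0.1 p [0.2481 0.5181 0.2137] ydir 64.40138868309788 F [-0.9212  0.4347  0.1146] w 0.09206335532723682 ff 0.0
(.502,.2266,.20,81) [-0.8873, -0.3829, 0.0346, -0.0021, -0.0008, -0.3689]
```

Request:
arm_command(series=[[-0.11,-0.05,0.005,0,0,-0.045],[-0.22,-0.1,0.01,0,0,-0.09],[-0.33,-0.145,0.015,0,0,-0.14],[-0.44,-0.19,0.02,0,0,-0.185],[-0.55,-0.24,0.025,0,0,-0.23],[-0.66,-0.285,0.03,0,0,-0.275],[-0.77,-0.335,0.035,0,0,-0.32],[-0.887,-0.383,0.035,-0.002,-0.001,-0.369],[-0.887,-0.383,0.035,-0.002,-0.001,-0.369],[-0.887,-0.383,0.035,-0.002,-0.001,-0.369],[-0.887,-0.383,0.035,-0.002,-0.001,-0.369],[-0.887,-0.383,0.035,-0.002,-0.001,-0.369],[-0.887,-0.383,0.035,-0.002,-0.001,-0.369]], grip=0.45)

```text
time_s: 1.4
ee_pos: [0.5014, 0.2282, 0.2006]
eef_rot: [[-0.988, 0.154, 0.001], [0.154, 0.988, 0.001], [-0.001, 0.001, -1.0]]
contact_force: [0.0, -0.9, -0.2]
gripper_width: 0.0415
finger_force: 0.0
```

Run:
```python
from go import *
show(); m=optics.camera_model("wrist"); im=optics.capture("wrist")
c,s=np.cos(np.radians(-9)),np.sin(np.radians(-9))
P=np.array([[.502+c*u-s*v,.2266+s*u+c*v,.085] for u,v in [(-.075,-.004),(.075,-.004),(.075,.004),(-.075,.004)]])
q=proj(m,P); b=im[:,:,::-1].copy(); cv2.polylines(b,[(q*8).round().astype(np.int32)],True,(0,255,0),1,cv2.LINE_AA,3)
tc=proj(m,o['ee_pos']); print(q,tc)
cv2.imwrite("pics/w1.png",cv2.resize(b,(800,600),interpolation=cv2.INTER_CUBIC)); cv2.imwrite("raw_w1.png",im[:,:,::-1])
```

```text
t 1.4 p [0.5014 0.2282 0.2006] ydir 81.11333886851834 F [ 0.0497 -0.9117 -0.1916] w 0.041451337548747344 ff 0.0
[[243.6395  93.0648]
 [244.4349 259.6789]
 [253.0186 259.6884]
 [253.5816  93.0762]] [[250.0247 241.2091]]
```

View pics/w1.png

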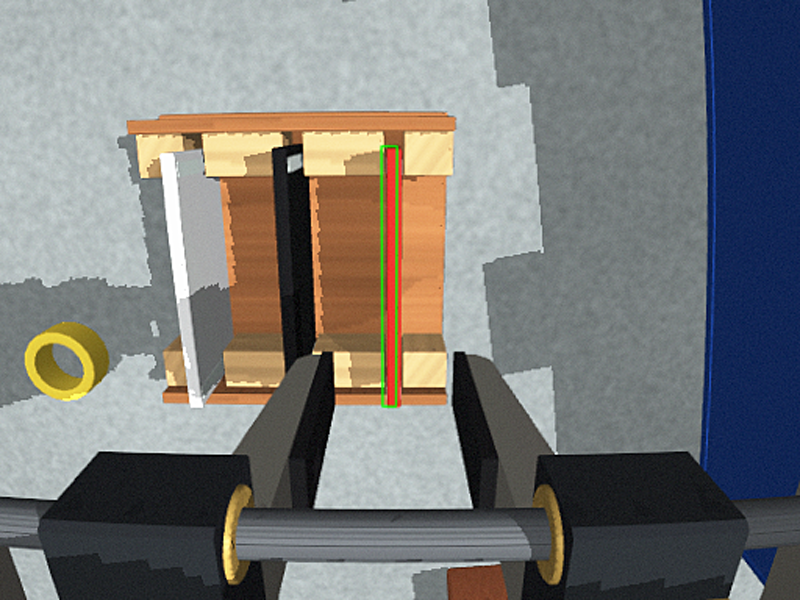

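The plate outline predicted from the fit lies on the red plate's upper edge at about (390,270), within about 1.5 mm, and the fingers straddle it. So I go straight down and grip.

Request:
arm_command(series=[[0,0,0.09,0,0,0],[0,0,0.18,0,0,0],[0,0,0.25,0,0,0],[0,0,0.31,0,0,0],[0,0,0.35,0,0,0],[0,0,0.364,0,0,0],[0,0,0.364,0,0,0],[0,0,0.364,0,0,0]])

```text
time_s: 2.25
ee_pos: [0.5031, 0.2277, 0.0561]
eef_rot: [[-0.988, 0.156, 0.003], [0.156, 0.988, 0.002], [-0.003, 0.002, -1.0]]
contact_force: [-0.3, -0.1, 0.1]
gripper_width: 0.041
finger_force: 0.0
```

Request:
arm_command(series=[[0,0,0,0,0,0],[0,0,0,0,0,0],[0,0,0,0,0,0],[0,0,0,0,0,0],[0,0,0,0,0,0],[0,0,0,0,0,0],[0,0,0,0,0,0],[0,0,0,0,0,0]], grip=0, grip_force=35)

```text
time_s: 3.05
ee_pos: [0.5026, 0.2272, 0.0552]
eef_rot: [[-0.988, 0.156, 0.001], [0.156, 0.988, 0.001], [-0.001, 0.001, -1.0]]
contact_force: [-0.1, -0.4, 1.9]
gripper_width: 0.0078
finger_force: 35.0
```

Request:
arm_command(series=[[0,0,-0.01,0,0,0],[0,0,-0.03,0,0,0],[0,0,-0.06,0,0,0],[0,0,-0.09,0,0,0],[0,0,-0.12,0,0,0],[0,0,-0.16,0,0,0],[0,0,-0.2,0,0,0],[0,0,-0.24,0,0,0],[0,0,-0.28,0,0,0],[0,0,-0.32,0,0,0],[0,0,-0.36,0,0,0],[0,0,-0.375,0,0,0],[0,0,-0.375,0,0,0],[0,0,-0.375,0,0,0],[0,0,-0.375,0,0,0]])

```text
time_s: 4.55
ee_pos: [0.5015, 0.2269, 0.2039]
eef_rot: [[-0.988, 0.156, -0.001], [0.156, 0.988, 0.001], [0.001, 0.001, -1.0]]
contact_force: [-0.2, 0.3, -3.3]
gripper_width: 0.008
finger_force: 35.0
```

```bash
python3 go.py "car(0,0,.25)"
python3 - <<'E'
from go import *
im=optics.capture("wrist");s=optics.capture("scene")
cv2.imwrite("raw_w2.png",im[:,:,::-1])
a=cv2.resize(im[:,:,::-1],(400,300)); b=cv2.resize(s[75:225,200:400,::-1],(400,300),interpolation=cv2.INTER_CUBIC)
cv2.imwrite("pics/w2.png",np.hstack([a,b]))
E
```

```text
t 4.55 p [0.5015 0.2269 0.2039] ydir 81.0047436300752 F [-0.2429  0.3154 -3.2887] w 0.00800126652644675 ff 34.993218183517456
car(0,0,.25) [-0.1945, -1.1595, -0.1162, 0.0011, -0.0009, -0.4843]
```

View pics/w2.png

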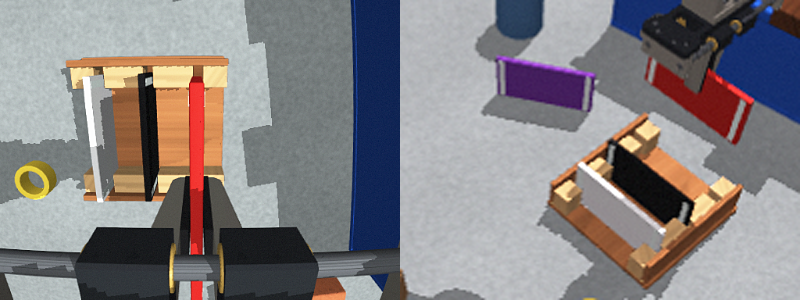

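Right panel, about (700,95): the plate is held upright and clear of the rack, with white and black still standing at (620,205) and (650,180). Next is the move to the carton.

Request:
arm_command(series=[[-0.01,-0.06,-0.02,0,0,-0.04],[-0.02,-0.15,-0.05,0,0,-0.08],[-0.04,-0.25,-0.08,0,0,-0.12],[-0.06,-0.35,-0.11,0,0,-0.16],[-0.075,-0.45,-0.116,0,0,-0.2],[-0.09,-0.55,-0.116,0,0,-0.24],[-0.11,-0.65,-0.116,0,0,-0.28],[-0.125,-0.75,-0.116,0,0,-0.32],[-0.14,-0.84,-0.116,0,0,-0.36],[-0.155,-0.92,-0.116,0,0,-0.4],[-0.168,-1,-0.116,0,0,-0.43],[-0.168,-1,-0.116,0,0,-0.43],[-0.168,-1,-0.116,0,0,-0.43]])

```text
time_s: 5.95
ee_pos: [0.5057, -0.1787, 0.2503]
eef_rot: [[-0.984, -0.178, 0.0], [-0.178, 0.984, 0.002], [-0.001, 0.002, -1.0]]
contact_force: [0.3, 0.5, -2.9]
gripper_width: 0.0077
finger_force: 35.0
```

```bash
python3 go.py "car(0,0,.25)"
```

```text
t 5.95 p [ 0.5057 -0.1787  0.2503] ydir 100.26452801760828 F [ 0.2952  0.5402 -2.9176] w 0.007729108279515783 ff 34.99305725097656
car(0,0,.25) [0.0283, -0.1593, 0.0003, 0.003, 0.001, -0.0563]
```

Request:
arm_command(series=[[0.01,-0.06,0,0,0,-0.02],[0.02,-0.12,0,0,0,-0.04],[0.028,-0.159,0,0.003,0.001,-0.056],[0.028,-0.159,0,0.003,0.001,-0.056],[0.028,-0.159,0,0.003,0.001,-0.056],[0.028,-0.159,0,0.003,0.001,-0.056],[0.028,-0.159,0,0.003,0.001,-0.056]])

```text
time_s: 6.65
ee_pos: [0.5066, -0.242, 0.2509]
eef_rot: [[-0.975, -0.224, 0.001], [-0.224, 0.975, -0.001], [-0.001, -0.001, -1.0]]
contact_force: [0.2, 0.2, -3.6]
gripper_width: 0.0078
finger_force: 35.0
```

```bash
cat > ov.py <<'E'
from go import *
def ov(name):
    show(); ims=[]
    for n in ("wrist","top"):
        m=optics.camera_model(n); im=optics.capture(n)[:,:,::-1].copy()
        if n=="wrist": b=im;f=1;x0=y0=0
        else: x0,y0=305,85;b=cv2.resize(im[y0:y0+128,x0:x0+170],(512,384),interpolation=cv2.INTER_CUBIC);f=512/170
        for rng,z in (((-.085,.085,.010,.022),.033),((-.085,.085,-.022,-.010),.033),((-.095,.095,-.055,.055),.087)):
            P=[car(u,v,z-.003)[:3] for u,v in((rng[0],rng[2]),(rng[1],rng[2]),(rng[1],rng[3]),(rng[0],rng[3]))]
            q=(proj(m,P)+.5-[x0,y0])*f-.5
            cv2.polylines(b,[(q*8).round().astype(np.int32)],True,(0,255,0),1,cv2.LINE_AA,3)
        ims.append(b)
    cv2.imwrite(name,cv2.resize(np.hstack(ims),(800,300),interpolation=cv2.INTER_AREA))
E
python3 -c "from ov import *;ov('pics/w3.png')"; python3 go.py "car(0,0,.053)"
```

```text
t 6.65 p [ 0.5066 -0.242   0.2509] ydir 102.9430072745818 F [ 0.1584  0.2324 -3.6018] w 0.007776873347166169 ff 34.99328792095184
t 6.75 p [ 0.5065 -0.2424  0.2509] ydir 102.92391478992076 F [-0.4311 -0.6021 -3.9443] w 0.0076631960544195545 ff 34.99323606491089
car(0,0,.053) [0.0024, -0.0014, 0.4947, -0.0016, 0.0009, 0.0028]
```

View pics/w3.png

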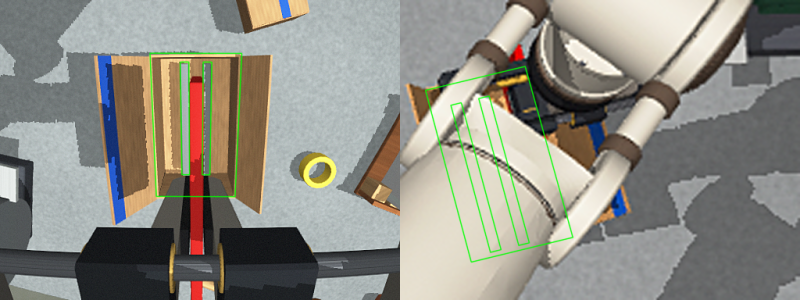

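The overlay matches the ribs and rim in the wrist view, with the plate at x = 197 between the rib lines at 189 and 203. I lower it.

Request:
arm_command(series=[[0.002,-0.001,0.06,0,0,0],[0.002,-0.001,0.12,0,0,0],[0.002,-0.001,0.19,0,0,0],[0.002,-0.001,0.26,0,0,0],[0.002,-0.001,0.31,0,0,0],[0.002,-0.001,0.35,0,0,0],[0.002,-0.001,0.39,0,0,0],[0.002,-0.001,0.42,0,0,0],[0.002,-0.001,0.45,0,0,0],[0.002,-0.001,0.47,0,0,0],[0.002,-0.001,0.485,0,0,0],[0.002,-0.001,0.485,0,0,0],[0.002,-0.001,0.485,0,0,0]])

```text
time_s: 8.05
ee_pos: [0.5062, -0.2442, 0.0572]
eef_rot: [[-0.975, -0.223, 0.001], [-0.223, 0.975, -0.002], [-0.001, -0.002, -1.0]]
contact_force: [0.1, 0.0, -3.4]
gripper_width: 0.0076
finger_force: 35.0
```

Request:
arm_command(series=[[0,0,0.004,0,0,0],[0,0,0.008,0,0,0],[0,0,0.012,0,0,0],[0,0,0.016,0,0,0],[0,0,0.016,0,0,0],[0,0,0.016,0,0,0]])

```text
time_s: 8.65
ee_pos: [0.5058, -0.2439, 0.0503]
eef_rot: [[-0.975, -0.223, 0.001], [-0.223, 0.975, -0.001], [-0.0, -0.001, -1.0]]
contact_force: [0.7, 0.5, -3.5]
gripper_width: 0.0082
finger_force: 35.0
```

Request:
arm_command(series=[[0,0,0.003,0,0,0],[0,0,0.006,0,0,0],[0,0,0.006,0,0,0],[0,0,0.006,0,0,0]])

```text
time_s: 9.05
ee_pos: [0.5061, -0.2441, 0.0482]
eef_rot: [[-0.975, -0.223, 0.001], [-0.223, 0.975, -0.002], [-0.001, -0.002, -1.0]]
contact_force: [-0.4, 0.5, -1.5]
gripper_width: 0.0075
finger_force: 35.0
```

The floor is carrying part of the weight now. I let go with a small opening, then rise.

Request:
arm_command(series=[[0,0,0.003,0,0,0],[0,0,0.003,0,0,0]])

```text
time_s: 9.25
ee_pos: [0.5061, -0.2442, 0.0482]
eef_rot: [[-0.975, -0.223, 0.001], [-0.223, 0.975, -0.001], [-0.001, -0.002, -1.0]]
contact_force: [-3.7, 1.5, 6.9]
gripper_width: 0.0078
finger_force: 35.0
```

Request:
arm_command(series=[[0,0,0,0,0,0],[0,0,0,0,0,0],[0,0,0,0,0,0],[0,0,0,0,0,0],[0,0,0,0,0,0],[0,0,0,0,0,0],[0,0,0,0,0,0]], grip=0.5)

```text
time_s: 9.95
ee_pos: [0.5059, -0.2439, 0.0467]
eef_rot: [[-0.975, -0.223, 0.001], [-0.223, 0.975, -0.001], [-0.001, -0.001, -1.0]]
contact_force: [0.1, -0.0, -0.4]
gripper_width: 0.0457
finger_force: 0.0
```

Request:
arm_command(series=[[0,0,-0.02,0,0,0],[0,0,-0.05,0,0,0],[0,0,-0.1,0,0,0],[0,0,-0.18,0,0,0],[0,0,-0.26,0,0,0],[0,0,-0.34,0,0,0],[0,0,-0.4,0,0,0],[0,0,-0.4,0,0,0],[0,0,-0.4,0,0,0]])

```text
time_s: 10.85
ee_pos: [0.5059, -0.2439, 0.2075]
eef_rot: [[-0.975, -0.223, 0.002], [-0.223, 0.975, -0.002], [-0.002, -0.003, -1.0]]
contact_force: [-0.9, 0.0, 0.2]
gripper_width: 0.046
finger_force: 0.0
```

```bash
python3 -c "from ov import *;ov('pics/w4.png')"; python3 go.py "car(0,.125,.2)" "car(0,.125,.115)"
```

```text
t 10.85 p [ 0.5059 -0.2439  0.2075] ydir 102.876770383789 F [-0.9029  0.014   0.1516] w 0.04603711424156117 ff 0.0
t 10.95 p [ 0.505  -0.2432  0.2054] ydir 102.87094492128867 F [-0.9763 -0.1672 -0.689 ] w 0.04595304684217822 ff 0.0
car(0,.125,.2) [-0.0024, 0.3115, 0.0137, 0.0008, -0.0013, 0.0016]
car(0,.125,.115) [-0.0026, 0.3114, 0.2262, 0.0008, -0.0013, 0.0016]
```

View pics/w4.png

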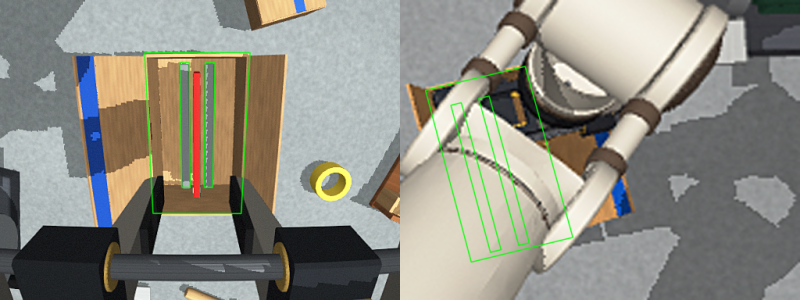

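The plate stands between the ribs at (197,135) in the left panel, let go. Next comes the short flap, on the right (+y).

Request:
arm_command(series=[[0,0.06,0.01,0,0,0],[0,0.15,0.013,0,0,0],[0,0.24,0.013,0,0,0],[0,0.312,0.013,0,0,0],[0,0.312,0.06,0,0,0],[0,0.312,0.13,0,0,0],[0,0.312,0.2,0,0,0],[0,0.312,0.226,0,0,0],[0,0.312,0.226,0,0,0],[0,0.312,0.226,0,0,0]], grip=0)

```text
time_s: 11.95
ee_pos: [0.4783, -0.1224, 0.1167]
eef_rot: [[-0.975, -0.223, 0.001], [-0.223, 0.975, -0.001], [-0.001, -0.002, -1.0]]
contact_force: [0.5, 0.4, 0.6]
gripper_width: 0.0002
finger_force: 0.0
```

Request:
arm_command(series=[[0,-0.025,0,0,0,0],[0,-0.05,0,0,0,0],[0,-0.075,0,0,0,0],[0,-0.1,0,0,0,0],[0,-0.125,0,0,0,0],[0,-0.15,0,0,0,0],[0,-0.175,0,0,0,0],[0,-0.2,0,0,0,0],[0,-0.225,0,0,0,0],[0,-0.25,0,0,0,0],[0,-0.25,0,0,0,0],[0,-0.25,0,0,0,0]])

```text
time_s: 13.15
ee_pos: [0.5004, -0.2201, 0.1164]
eef_rot: [[-0.975, -0.222, 0.001], [-0.222, 0.975, -0.002], [-0.001, -0.002, -1.0]]
contact_force: [0.6, 0.6, 0.1]
gripper_width: 0.0007
finger_force: 0.0
```

```bash
python3 go.py "car(0,.025,.115)" "car(0,.025,.095)"
```

```text
t 13.15 p [ 0.5004 -0.2201  0.1164] ydir 102.85253640475426 F [0.6053 0.6238 0.0662] w 0.0006610952804871305 ff 0.0
car(0,.025,.115) [-0.0004, 0.0028, 0.0036, -0.0023, 0.0009, 0.0012]
car(0,.025,.095) [-0.0004, 0.0029, 0.0536, -0.0023, 0.0009, 0.0012]
```

Request:
arm_command(series=[[0,0,0.012,0,0,0],[0,0,0.024,0,0,0],[0,0,0.036,0,0,0],[0,0,0.046,0,0,0],[0,0,0.054,0,0,0],[0,0,0.056,0,0,0],[0,0,0.056,0,0,0],[0,0,0.056,0,0,0]])

```text
time_s: 13.95
ee_pos: [0.5002, -0.2195, 0.0939]
eef_rot: [[-0.975, -0.223, 0.001], [-0.223, 0.975, -0.001], [-0.0, -0.001, -1.0]]
contact_force: [0.4, 0.3, 0.8]
gripper_width: 0.0002
finger_force: 0.0
```

Request:
arm_command(series=[[0,0,-0.05,0,0,0],[0,0,-0.13,0,0,0],[0,0,-0.23,0,0,0],[0,0,-0.3,0,0,0],[0,0,-0.3,0,0,0],[0,0,-0.3,0,0,0]])

```text
time_s: 14.55
ee_pos: [0.5004, -0.2196, 0.2142]
eef_rot: [[-0.975, -0.223, 0.002], [-0.223, 0.975, -0.002], [-0.001, -0.002, -1.0]]
contact_force: [0.5, 0.4, -1.1]
gripper_width: 0.0004
finger_force: 0.0
```

```bash
python3 -c "from ov import *;ov('pics/w5.png')"; python3 go.py "car(0,-.15,.22)" "car(0,-.15,.125)"
```

```text
t 14.55 p [ 0.5004 -0.2196  0.2142] ydir 102.87955827497339 F [ 0.4894  0.3764 -1.0524] w 0.0004059935886275905 ff 0.0
t 14.65 p [ 0.4994 -0.219   0.2122] ydir 102.87366116128268 F [ 0.0082 -0.3782 -0.7912] w 0.0002715789851658472 ff 0.0
car(0,-.15,.22) [-0.0018, -0.4381, -0.0198, 0.0011, -0.0017, 0.0016]
car(0,-.15,.125) [-0.0021, -0.4383, 0.2177, 0.0011, -0.0017, 0.0016]
```

View pics/w5.png

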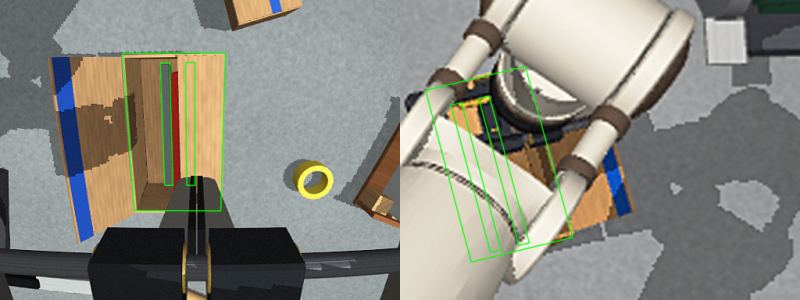

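The short flap lies flat, its edge at x = 178 in the left panel and the rim at 225, so it covers about 45 % of the width. Next is the long flap.

Request:
arm_command(series=[[0,-0.05,-0.015,0,0,0],[0,-0.14,-0.02,0,0,0],[0,-0.24,-0.02,0,0,0],[0,-0.34,-0.02,0,0,0],[0,-0.438,-0.02,0,0,0],[0,-0.438,-0.02,0,0,0],[0,-0.438,0.04,0,0,0],[0,-0.438,0.12,0,0,0],[0,-0.438,0.19,0,0,0],[0,-0.438,0.218,0,0,0],[0,-0.438,0.218,0,0,0],[0,-0.438,0.218,0,0,0]])

```text
time_s: 15.85
ee_pos: [0.5397, -0.3905, 0.128]
eef_rot: [[-0.975, -0.223, 0.002], [-0.223, 0.975, -0.002], [-0.001, -0.002, -1.0]]
contact_force: [-0.1, 0.5, -0.4]
gripper_width: 0.0004
finger_force: 0.0
```

Request:
arm_command(series=[[0,0.025,0,0,0,0],[0,0.05,0,0,0,0],[0,0.075,0,0,0,0],[0,0.1,0,0,0,0],[0,0.125,0,0,0,0],[0,0.15,0,0,0,0],[0,0.175,0,0,0,0],[0,0.2,0,0,0,0],[0,0.225,0,0,0,0],[0,0.25,0,0,0,0],[0,0.275,0,0,0,0],[0,0.3,0,0,0,0],[0,0.325,0,0,0,0],[0,0.35,0,0,0,0],[0,0.375,0,0,0,0],[0,0.375,0,0,0,0],[0,0.375,0,0,0,0]])

```text
time_s: 17.55
ee_pos: [0.5059, -0.244, 0.1268]
eef_rot: [[-0.975, -0.223, 0.001], [-0.223, 0.975, -0.001], [-0.0, -0.001, -1.0]]
contact_force: [-0.2, -0.5, 0.5]
gripper_width: 0.0002
finger_force: 0.0
```

```bash
python3 go.py "car(0,0,.125)" "car(0,0.0,.098)"
```

```text
t 17.55 p [ 0.5059 -0.244   0.1268] ydir 102.89767493157017 F [-0.2413 -0.5246  0.5317] w 0.00023686190395320064 ff 0.0
car(0,0,.125) [-0.0004, 0.0014, 0.0044, -0.0015, 0.0006, 0.0022]
car(0,0.0,.098) [-0.0004, 0.0014, 0.0719, -0.0015, 0.0006, 0.0022]
```

Request:
arm_command(series=[[0,0,0.012,0,0,0],[0,0,0.024,0,0,0],[0,0,0.036,0,0,0],[0,0,0.048,0,0,0],[0,0,0.06,0,0,0],[0,0,0.068,0,0,0],[0,0,0.072,0,0,0],[0,0,0.072,0,0,0],[0,0,0.072,0,0,0]])

```text
time_s: 18.45
ee_pos: [0.506, -0.2444, 0.0981]
eef_rot: [[-0.975, -0.223, 0.001], [-0.223, 0.975, -0.001], [-0.001, -0.002, -1.0]]
contact_force: [0.3, -0.2, 0.7]
gripper_width: 0.0006
finger_force: 0.0
```

Request:
arm_command(series=[[0,0,-0.05,0,0,0],[0,0,-0.13,0,0,0],[0,0,-0.23,0,0,0],[0,0.1,-0.3,0,0,0],[0,0.2,-0.3,0,0,0],[0,0.3,-0.3,0,0,0],[0,0.4,-0.3,0,0,0],[0,0.4,-0.3,0,0,0],[0,0.4,-0.3,0,0,0]])

```text
time_s: 19.35
ee_pos: [0.4704, -0.088, 0.2182]
eef_rot: [[-0.974, -0.224, 0.002], [-0.224, 0.974, -0.002], [-0.001, -0.002, -1.0]]
contact_force: [-0.1, -0.5, 0.5]
gripper_width: 0.0007
finger_force: 0.0
```

Run:
```python
from go import *
show()
w=optics.capture("top")[:,:,::-1];s=optics.capture("scene")[:,:,::-1]
a=cv2.resize(w[80:230,130:430],(800,400))[:,100:]
a=cv2.resize(w[90:240,240:440],(400,300),interpolation=cv2.INTER_CUBIC);b=cv2.resize(s[120:345,120:420],(400,300),interpolation=cv2.INTER_CUBIC)
cv2.imwrite("pics/end.png",np.hstack([a,b]))
```

```text
t 19.35 p [ 0.4704 -0.088   0.2182] ydir 102.96647626744432 F [-0.0729 -0.4531  0.5088] w 0.0006530535009714905 ff 0.0
```

View pics/end.png

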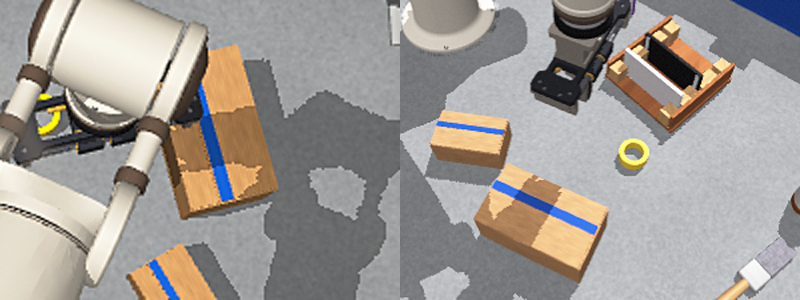

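The right panel shows the carton closed at (545,215), with the blue strip flat across the top. The white and black plates are still in the rack at (655,75). Handing in.

```bash
python3 -c "
from bench import robot
print(robot.hand_in())"
```

```text
the job is handed in; nothing more can be done
None
```

The red plate is in the carton between the grey ribs, both flaps are folded shut (short one first), white and black are still in the rack, and the job was handed in at about 19.5 s; no verdict came back.

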